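# Turn the soaked spatula round in the spring clip and set it on the drying rack

## Robot

A 7-joint arm with a two-finger parallel gripper is mounted at the origin on the work surface. World frame = base frame: x ahead of the robot, y to its left, z up, the work surface at z = 0. Lengths are in m, angles in rad, forces in N, time in s.
With the tool pointing down it reaches from about 0.425 to 0.825 m from the base axis. Payload 3.6 kg.
Tool frame: the origin (TCP) lies on the centre line of the jaws, within the pads' length; the fingertips stand arm.tcp_to_tips ahead of it and the grasp point (between the pads) lies 6 mm ahead of it (arm.tcp_to_tips is the distance from the TCP to the fingertips, in m); z points along the fingers, y is the line along which they close (so a half turn about z gives the same grasp; the last joint's range is limited). The gripper opens to 85 mm and grips with 20 to 120 N. Pads are 22 mm wide; open, the fingers measure 114 mm over their backs; the gripper's body (76 mm by 85 mm) begins 54 mm behind the grasp point. The pads swing forward as they close: fully open they stand 13 mm farther back than shut.
Start: joints at [1.105, 0.615, -0.013, 1.423, 0.008, 1.103, -0.04], TCP at [0.277, -0.588, 0.256] pointing down, gripper open.
Joint ranges: [-3.12, 3.12], [-0.3, 2.06], [-1.34, 1.32], [0.26, 2.42], [-1.36, 4.5], [0.01, 1.98], [-2.84, 2.84]. Speed limits (rad/s): [2.79, 2.79, 3.14, 3.14, 3.14, 3.14, 3.14].

## Interface

Orientations are given as [roll, pitch, yaw] about the fixed x, y, z axes, in that order (R = Rz(yaw) Ry(pitch) Rx(roll)).
In Python, from workcell import arm gives the robot as it stands.
- The arm moves only by the tool servo_tool, never from a script. Its argument "motion" is a list of rows, each an object with "offset": the shift along the tool's x, y, z normalised to -1 to 1, where 1 is 20 mm, a list of three; "turn": the turn about the tool's z normalised to -1 to 1, where 1 is 8 degrees. In form: [{"offset": [dx, dy, dz], "turn": turn}, ...]. A call has 1 to 12 rows; each row shifts and turns the commanded pose from where the row before left it, along the tool's axes as they then stand; what a row does not reach is not made up. A row lasts 1/10 s, in which the tool goes at most 50 mm and 8.59 degrees, less where a joint would pass 70% of its speed; a pose out of reach is approached as far as the arm can. A call with a number of a shift or a turn outside -1 to 1 is refused whole. A call with a gripper value outside its range is refused whole. "hand" is the opening in per cent of the stroke, from 0 (shut) to 100 (fully open), set as the call begins (left out, the last holds). The fingers move at their own pace and stop on an object; the grip force is fixed at half the most. Time passes only in rows, so rows that do not move let the fingers close. It gives the time, the measured TCP pose, the force, the opening and the grip force at its end, in the units of the state.
- arm.sense(): the state, without advancing time (a new reading comes with each control period).
- arm.capture(name): name is "side" or "top"; returns (picture, depth): 480x640x3 uint8, red, green, blue; 480x640 float32, m along the optical axis (not along the pixel's ray), 0 where there is no reading.
- arm.camera_info(name): a dict with "K" (3x3 intrinsics, pixels), "view" (4x4, takes a point from world to camera coordinates). Camera axes: x right, y up, looking along -z (the intrinsics and any distortion apply to the point x, -y, -z); pixel columns grow to the right and rows downward; lengths in m; the calibration is good to about 2 mm. A picture is of the moment at which its call begins. camera_info takes no time and is no camera call.
- arm.job_done(): hands the job in; it is judged then, once.
The state is a dict: "t": time; "joint_positions": joint angles; "joint_vel": joint speeds; "tau": joint torques, N m; "position": TCP position; "orientation": TCP orientation; "ft_force": force on the tool from outside, world axes, zero at the start; "moment": the same for the moment, N m; "opening": opening from 0.0 (shut) to 1.0 (fully open); "finger_force": force on a finger pad.
Only numpy, scipy, OpenCV 4.12 (cv2) and the standard library are available. Lean on these libraries where they do the work, as an engineer would, in place of code of your own. Each camera call takes 0.05 s, during which the arm holds its last target. There are 200 camera calls.

## Task

The lab spatula lies blade-first in its soaking trough and must go onto the drying rack the other way round: grip down in the rack's channel, steel shank across the saddle, blade free. Because the channel leaves no room for fingers around the grip, press the spatula by its grip into the spring clip so that the clip holds it by the shank on its own, let go, take it again by the shank on the blade side of the clip, and lay it on the rack; never put it down or drop it on the bench. The amber jar standing on the rack is in the way: stand it upright on the round cork mat, and leave the bottle, dishes, slide box and timer where they are.

Things in the scene. Friction and masses are not known exactly. Their poses are not given: they have to be found in the camera images.
- spatula_grip (a point): Point to take the spatula by its grip. Straight lab spatula, 180 mm, 97 g; its points lie on its long axis, half-way up: x along it to the blade, z up. Black grip 75 mm long, 18 wide, 14 high, from 50 mm behind this point to 25 ahead; then square steel shank 10 x 10, 80 long, then flat blade 25 long, 16 wide, 4 thick.
- spatula_bite (a point): Point on the spatula's axis where the clip should hold the shank, 49 mm towards the blade from spatula_grip (24 mm ahead of the front of the grip), about 5 mm from the centre of mass.
- spatula_shank (a point): Point on the spatula's axis to take it by the shank, 40 mm towards the blade from spatula_bite; the blade begins 16 mm farther on.
- trough_seat (a point): Fixed white soaking trough. This point is on the axis of the spatula lying in it, 35 mm ahead of spatula_grip (within 5 mm), 60 mm above the bench; x towards the blade. Side walls 26 mm apart, tops 93 mm above the bench, from 8 to 108 mm ahead of this point, enclose shank and blade; the grip sticks out freely, roughly towards the robot. Lift straight up 50 mm or more.
- clip_seat (a point): Where the axis of the clipped shank rests when pressed right down in the spring clip: 70 mm above the bench, midway between the jaws. x is the line of the clipped tool (either way round), z up.
- clip: Fixed stand of the clip, base plate 90 x 100 x 8 mm, post 20 mm along x; origin 70 mm under clip_seat, same axes. Two sprung steel jaws, 22 mm long in x, 4 mm apart when empty, flare from 78 mm above the bench to a mouth 23 mm wide, top 104 mm. The shank is pressed straight down between them to the floor (65 mm above the bench) with about 5 to 15 N; each jaw grips with about 2 N. Lift it straight up out.
- rack_grip (a point): Where spatula_grip must come to rest on the drying rack, in the middle of its channel, 60 mm above the bench. x points along the rack, the way the blade must point (roughly towards the robot), z up.
- rack: Fixed white drying rack, base plate 190 x 80 x 8 mm; origin on the bench, 35 mm ahead of rack_grip, same axes. Channel 30 mm wide inside, 62 long (x -82 to -20 mm), floor 53 mm above the bench, wall tops 93: too narrow for fingers. Saddle 10 mm long at x 27, bottom 55 mm above the bench, cheeks 26 mm apart up to 69 mm.
- rack_shank (a point): Point of the rack, 60 mm above the bench, 89 mm ahead of rack_grip along the rack's x, where spatula_shank comes to rest: free beneath and at the sides except for the base plate (and the jar at the start).
- jar_center (a point): Small amber glass jar with white cap, 44 mm diameter, 80 mm tall, about 140 g; point at its centre, half-way up. It starts on the rack's base plate beyond the saddle, where shank and blade must go.
- mat: Round cork mat fixed on the bench, 120 mm diameter, 3 mm thick; origin at the centre of its underside.
- bottle: Bystander: white bottle with blue cap, 60 mm diameter, 150 tall; origin under its centre.
- dishes: Bystander: stack of clear dishes, 70 mm diameter, 42 tall; origin under its centre.
- slidebox: Bystander: grey slide box 70 x 90 x 34 mm; origin under its centre.
- timer: Bystander: white timer 50 x 50 x 22 mm; origin under its centre.
There are look-alikes about, which are no part of the job. Of the things like the part that bears jar_center, leave any that is green; of the rest the larger one is meant. Leave any red look-alike of the mat alone.

How it is judged:
On the way, in this order (a step that is already met when the one before it is completed fails the run):
1. the spring clip holds the spatula by its shank on its own: pressed home, fingers off it (horizontal distance between spatula_bite and clip_seat below 0.02 m and z of spatula_bite in the frame of clip_seat between -0.006 and 0.006 m and angle between the x axis of spatula_bite and the x axis of clip_seat, either way round below 0.2 rad and contact force between spatula and the fingers below 0.1 N and contact force between spatula and the arm below 0.1 N), for 0.2 s.
2. the spatula is taken out of the clip upwards, held on the blade side of the clip (z of spatula_bite in the frame of clip_seat above 0.03 m and contact force between spatula and the fingers above 1 N and x of the grasp point in the frame of spatula_bite above 0.01 m), for 0.1 s.
At the end, for the whole second after the job is handed in: Spatula at rest, level on the rack: its grip point within 18 mm and shank point within 20 mm (level) of the rack's two points, both 54 to 67 mm above the bench; jar at rest upright on the cork mat, centre within 50 mm of the mat's (horizontal distance between spatula_grip and rack_grip below 0.018 m and horizontal distance between spatula_shank and rack_shank below 0.02 m and height (world z) of spatula_grip between 0.054 and 0.067 m and height (world z) of spatula_shank between 0.054 and 0.067 m and linear speed of each of spatula, jar below 0.02 m/s and horizontal distance between jar_center and mat below 0.05 m and height (world z) of jar_center between 0.036 and 0.05 m and angle between jar_center's own z axis and vertical below 0.15 rad); the robot touches nothing.
It fails at once if the spatula is put down or dropped on the bench (height (world z) of any of spatula_grip, spatula_shank below 0.035 m).
It fails at once if the jar is tipped over (angle between jar_center's own z axis and vertical above 0.7 rad).
It fails at once if a bystander is moved by more than 30 mm (distance of any of bottle, dishes, slidebox, timer from where it was at the start of the episode above 0.03 m).
It also fails if it takes over 64 s, if anything falls off the work surface, if the arm or the gripper's body presses on something with over 40 N, if the wrist force passes 120 N, or if a joint passes its speed limit or range.

## Working session

There is one attempt and no reset: what is moved stays moved. The work goes in short steps, Python scripts to look and compute and a tool call to move; the robot and the scene stay as the last step left them, time stands still between calls to the robot, and variables do not carry over. Pictures are saved under pics/ and viewed, at most 10 in all, crops included, and the job is handed in when it is done.

Besides the shell and the picture viewer there is one more tool, called after ">>>" as name(argument=value, ...), one argument or row to a line, values as JSON. servo_tool: Moves the arm, as the interface text tells. Its arguments: {"type":"object","properties":{"motion":{"type":"array","items":{"type":"object","properties":{"offset":{"type":"array","items":{"type":"number","minimum":-1,"maximum":1}},"turn":{"type":"number","minimum":-1,"maximum":1}}}},"hand":{"type":"number"}},"required":["motion"]}

```bash
ls; mkdir -p pics
python3 - <<'E'
from workcell import arm
import cv2,numpy as np
s=arm.sense();print({k:np.round(v,3) for k,v in s.items()});print(arm.tcp_to_tips)
for n in("top","side"):
    p,d=arm.capture(n);i=arm.camera_info(n);np.savez(f"pics/{n}0.npz",p=p,d=d,K=i["K"],V=i["view"]);cv2.imwrite(f"pics/{n}0.png",p[:,:,::-1]);print(n,{k:np.round(v,3) for k,v in i.items()} if 1 else 0,(d>0).mean())
E
```

```text
pics
{'t': np.float64(0.0), 'joint_positions': array([ 1.105,  0.616, -0.013,  1.425,  0.008,  1.103, -0.04 ]), 'joint_vel': array([ 0.002, -0.001, -0.001, -0.001, -0.   , -0.   , -0.   ]), 'tau': array([ 0.0000e+00, -4.6921e+01,  2.5900e-01, -1.7103e+01,  1.0000e-02,
        1.0000e-02, -0.0000e+00]), 'position': array([ 0.276, -0.588,  0.255]), 'orientation': array([-3.139,  0.   ,  0.44 ]), 'ft_force': array([ 0.432, -0.723,  0.363]), 'moment': array([-0.038,  0.02 ,  0.014]), 'finger_force': np.float64(0.0), 'opening': np.float64(0.997)}
0.025
top {'K': array([[604.05 ,   0.   , 319.045],
       [  0.   , 604.05 , 243.366],
       [  0.   ,   0.   ,   1.   ]]), 'view': array([[ 1.800e-02, -1.000e+00,  4.000e-03, -3.500e-02],
       [ 9.830e-01,  1.800e-02,  1.840e-01, -5.240e-01],
       [-1.840e-01,  1.000e-03,  9.830e-01, -1.021e+00],
       [ 0.000e+00,  0.000e+00,  0.000e+00,  1.000e+00]])} 0.996015625
side {'K': array([[445.885,   0.   , 314.45 ],
       [  0.   , 445.885, 237.332],
       [  0.   ,   0.   ,   1.   ]]), 'view': array([[-0.974, -0.225,  0.014,  0.532],
       [ 0.131, -0.511,  0.849, -0.145],
       [-0.184,  0.829,  0.527, -0.69 ],
       [ 0.   ,  0.   ,  0.   ,  1.   ]])} 0.9961653645833334
```

View pics/top0.png

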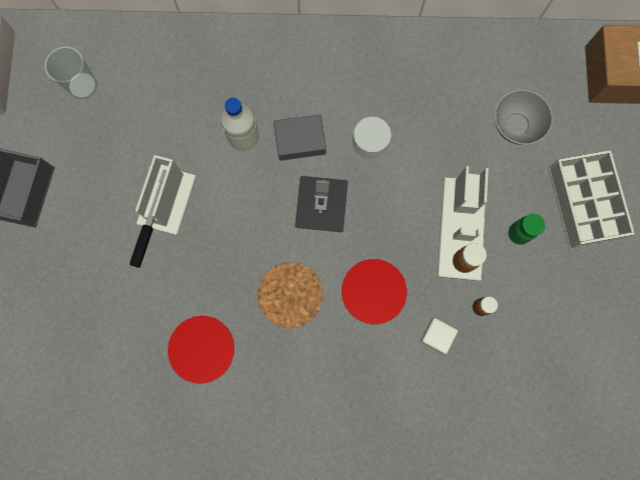

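View pics/side0.png

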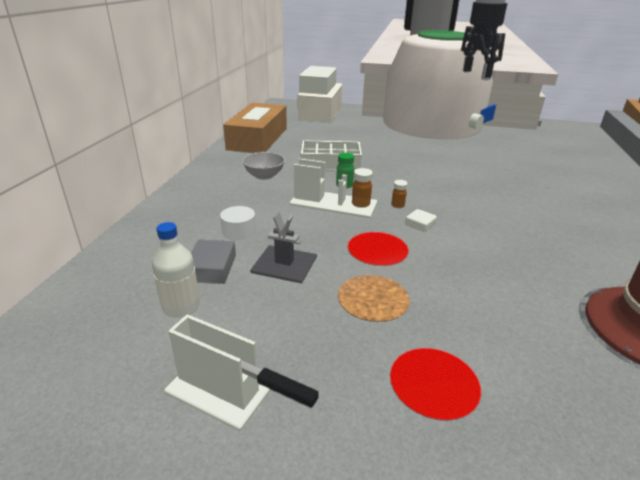

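Top view: the jar candidates are the larger amber jar on the rack (468,258), a small amber jar (485,306) and a green jar (527,229), so I choose (468,258). The mat is the cork disc at (291,295), not the red ones at (375,291) and (202,349). The spatula grip is at (142,246), the clip at (322,203) and the rack at (464,228).

```bash
cat > h.py <<'E'
import numpy as np,cv2
from workcell import arm
def load(n,f=None):
    if f: z=np.load(f);p,d,K,V=z['p'],z['d'],z['K'],z['V']
    else:
        p,d=arm.capture(n);i=arm.camera_info(n);K,V=np.array(i['K']),np.array(i['view'])
    return p,d,K,V
def cloud(d,K,V):
    v,u=np.indices(d.shape)
    c=np.stack([(u-K[0,2])/K[0,0]*d,-(v-K[1,2])/K[1,1]*d,-d],-1)
    R,t=V[:3,:3],V[:3,3]
    return (c-t)@R   # R^T (c-t)
def ray(uv,z,K,V):
    uv=np.atleast_2d(uv).astype(float);R,t=V[:3,:3],V[:3,3]
    o=-R.T@t;dr=np.c_[(uv[:,0]-K[0,2])/K[0,0],-(uv[:,1]-K[1,2])/K[1,1],-np.ones(len(uv))]@R
    return (o+dr*((z-o[2])/dr[:,2])[:,None])[:,:2]
def rect(P): 
    (c,s,a)=cv2.minAreaRect(P[:,:2].astype(np.float32)*1000);return np.round(c,1),np.round(s,1),round(a,1)
E
python3 - <<'E'
from h import *
p,d,K,V=load('top','pics/top0.npz');W=cloud(d,K,V)
hsv=cv2.cvtColor(p,cv2.COLOR_RGB2HSV)
print('bench z',np.median(W[380:470,100:600,2]))
def box(x0,y0,x1,y1):
    m=np.zeros(d.shape,bool);m[y0:y1,x0:x1]=1;return m&(d>0)
z=W[...,2]
B=box(120,210,160,275)&(hsv[...,2]<60);P=W[B];print('grip n',len(P),'z pct',np.percentile(P[:,2],[5,50,95]))
T=P[P[:,2]>.06];print('grip top',rect(T),len(T))
B=box(125,150,185,275)&(abs(z-.065)<.006);print('spat z.065',rect(W[B]))
q=W[box(110,140,210,245)];
print('trough base',rect(q[(abs(q[:,2]-.008)<.004)&(q[:,2]>.004)]), 'walltops',rect(q[q[:,2]>.088]))
for nm,b in(('clip',(285,165,360,240)),('rack',(425,155,500,290))):
    q=W[box(*b)]
    print(nm,np.percentile(q[:,2],[1,50,99,100]),'base',rect(q[abs(q[:,2]-.008)<.0035]))
    for lo,hi in((.05,.075),(.086,.1),(.09,.115)):
        s=q[(q[:,2]>lo)&(q[:,2]<hi)]
        if len(s)>3: print('  ',lo,len(s),rect(s),s.mean(0).round(3))
# clip base by colour ray
m=(box(285,165,360,240)&(hsv[...,2]<75)).astype(np.uint8);c=max(cv2.findContours(m,0,2)[0],key=cv2.contourArea)[:,0]
print('clip colour',rect(ray(c,.008,K,V)))
m=(box(425,155,492,290)&(hsv[...,2]>150)&(hsv[...,1]<60)).astype(np.uint8);c=max(cv2.findContours(m,0,2)[0],key=cv2.contourArea)[:,0]
q=cv2.boxPoints(cv2.minAreaRect(c));print('rack px',q.round(),rect(ray(c,.008,K,V)))
q=W[box(450,235,492,275)];print('jar top z',q[:,2].max());s=q[q[:,2]>.083];print('jar',s.mean(0),cv2.minEnclosingCircle(s[:,:2].astype(np.float32)))
m=(box(250,255,330,335)&(hsv[...,1]>90)).astype(np.uint8);c=max(cv2.findContours(m,0,2)[0],key=cv2.contourArea)[:,0]
print('mat',cv2.minEnclosingCircle(ray(c,.003,K,V).astype(np.float32)))
for nm,b in(('bottle',(215,90,265,155)),('slide',(270,112,330,165)),('dishes',(350,112,396,165)),('timer',(418,312,462,360)),('small',(470,293,500,318)),('green',(505,210,548,248))):
    q=W[box(*b)];q=q[q[:,2]>.012];print(nm,q.min(0).round(3),q.max(0).round(3))
cv2.imwrite('pics/c1.png',cv2.hconcat([cv2.resize(p[145:275,a:a+90,::-1],None,fx=3,fy=3,interpolation=2) for a in(115,277,425)]))
E
```

```text
bench z 0.0007808436126287221
grip n 453 z pct [0.06334559 0.06745197 0.07025527]
grip top (array([511.5, 284.5]), array([20.1, 74.1]), 74.9) 450
spat z.065 (array([569.4, 270.1]), array([ 33.4, 193.3]), 75.5)
trough base (array([626.5, 275.5]), array([207.3, 186.9]), 2.9) walltops (array([612.9, 259.7]), array([ 36.6, 104.3]), 75.9)
clip [-0.00343896  0.00341764  0.10340335  0.10977317] base (array([611.9, -30.1]), array([142.7, 139.8]), 1.1)
   0.05 148 (array([607.7, -29.2]), array([21.2, 59.3]), 86.8) [ 0.593 -0.028  0.066]
   0.086 72 (array([608.3, -28.4]), array([21.3, 19.5]), 81.5) [ 0.613 -0.029  0.092]
   0.09 134 (array([607.9, -28.7]), array([21.7, 30.7]), 83.3) [ 0.611 -0.03   0.101]
rack [-0.00332735  0.00380477  0.09356203  0.09941231] base (array([ 580.6, -290.3]), array([138.7, 258.6]), 87.8)
   0.05 901 (array([ 569.7, -291.9]), array([ 39. , 177.4]), 87.0) [ 0.591 -0.294  0.058]
   0.086 632 (array([ 570.3, -293.3]), array([ 40.7, 173.2]), 87.1) [ 0.55  -0.292  0.09 ]
   0.09 307 (array([ 570.2, -292.9]), array([ 40.3, 173.1]), 86.7) [ 0.582 -0.293  0.093]
clip colour (array([607.6, -28.2]), array([88.3, 99.4]), 85.4)
rack px [[438. 277.]
 [444. 177.]
 [491. 180.]
 [484. 280.]] (array([ 565.8, -293.7]), array([ 86. , 188.9]), 85.2)
jar top z 0.0943305280504266
jar [ 0.5027305  -0.29042984  0.08852567] ((0.5026309490203857, -0.2910638153553009), 0.02046257071197033)
mat ((0.43734118342399597, 0.02578118070960045), 0.059649527072906494)
bottle [0.707 0.092 0.012] [0.765 0.151 0.157]
slide [ 0.691 -0.036  0.012] [0.773 0.062 0.041]
dishes [ 0.696 -0.155  0.012] [ 0.767 -0.086  0.049]
timer [ 0.337 -0.275  0.012] [ 0.398 -0.211  0.028]
small [ 0.405 -0.335  0.012] [ 0.435 -0.305  0.064]
green [ 0.536 -0.417  0.012] [ 0.578 -0.374  0.086]
```

View pics/c1.png

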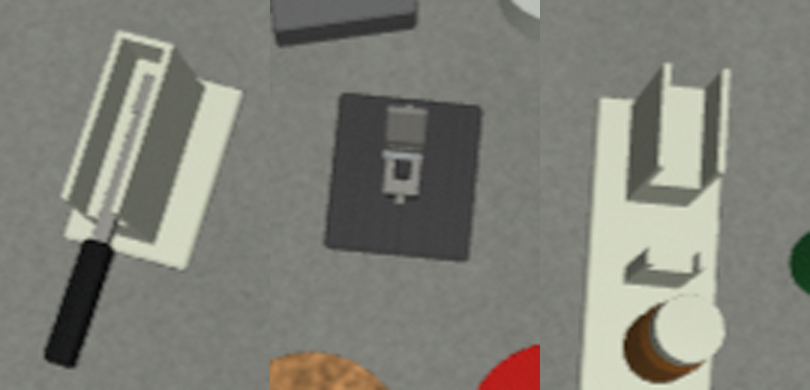

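The crops confirm the choices: the larger amber jar stands beyond the rack's saddle, the spatula has its grip towards the robot, and the clip jaws are spaced along world x, so the tool line is roughly world y. I'll move the jar first.

>>> servo_tool(
  hand=100,
  motion=[
    {"offset": [0,0,0],"turn": 1},
    {"offset": [0,0,0],"turn": 1},
    {"offset": [0,0,0],"turn": 1},
    {"offset": [0,0,0],"turn": 0.5},
    {"offset": [0.66,-0.96,0.3],"turn": 0},
    {"offset": [0.66,-0.96,0.3],"turn": 0},
    {"offset": [0.66,-0.96,0.3],"turn": 0},
    {"offset": [0.66,-0.96,0.3],"turn": 0},
    {"offset": [0.66,-0.96,0.3],"turn": 0},
    {"offset": [0.66,-0.96,0.3],"turn": 0},
    {"offset": [0.66,-0.96,0.3],"turn": 0},
    {"offset": [0.66,-0.96,0.3],"turn": 0},
  ],
)

```text
t: 1.3
position: [0.3901, -0.4387, 0.2076]
orientation: [-3.141, 0.001, -0.049]
ft_force: [0.1, -0.1, -0.7]
opening: 1.004
finger_force: 0.0
```

>>> servo_tool(
  motion=[
    {"offset": [0.66,-0.96,0.3],"turn": 0},
    {"offset": [0.66,-0.96,0.3],"turn": 0},
    {"offset": [0.66,-0.96,0.3],"turn": 0},
    {"offset": [0.66,-0.96,0.3],"turn": 0},
    {"offset": [0.66,-0.96,0.3],"turn": 0},
    {"offset": [0.66,-0.96,0.3],"turn": 0},
    {"offset": [0.66,-0.96,0.3],"turn": 0},
    {"offset": [0.66,-0.96,0.3],"turn": 0},
    {"offset": [0,0,0],"turn": 0},
    {"offset": [0,0,0],"turn": 0},
  ],
)

```text
t: 2.3
position: [0.5025, -0.2913, 0.1599]
orientation: [-3.141, 0.001, -0.048]
ft_force: [-0.7, -0.7, 0.5]
opening: 1.0
finger_force: 0.0
```

```bash
cat > plan.py <<'E'
import sys,numpy as np
from workcell import arm
x,y,z,w=map(float,sys.argv[1:5]);s=arm.sense();p=np.array(s['position']);o=s['orientation']
yaw=o[2];t=(np.degrees(yaw)-w+180)%360-180;a=np.radians(w);d=np.array([x,y,z])-p
print('t',round(s['t'],2),'pos',p.round(4),'ori',np.degrees(o).round(2),'turn',round(t/8,2),'off',np.round([(d[0]*np.cos(a)+d[1]*np.sin(a))/.02,(d[0]*np.sin(a)-d[1]*np.cos(a))/.02,-d[2]/.02],2),'open',round(s['opening'],3),'ff',round(float(s['finger_force']),1),'ft',np.round(s['ft_force'],1),'q7',round(s['joint_positions'][6],2))
E
python3 plan.py .503 -.291 .056 -3
```

```text
t 2.3 pos [ 0.5025 -0.2913  0.1599] ori [-1.7999e+02  7.0000e-02 -2.7300e+00] turn 0.03 off [ 0.02 -0.02  5.19] open 1.0 ff 0.0 ft [-0.7 -0.7  0.5] q7 -1.05
```

Tracking is accurate. Next I'll go down, close and lift.

>>> servo_tool(
  motion=[
    {"offset": [0.02,0,0.8],"turn": 0},
    {"offset": [0,0,0.8],"turn": 0},
    {"offset": [0,0,0.8],"turn": 0},
    {"offset": [0,0,0.8],"turn": 0},
    {"offset": [0,0,0.8],"turn": 0},
    {"offset": [0,0,0.7],"turn": 0},
    {"offset": [0,0,0.5],"turn": 0},
    {"offset": [0,0,0],"turn": 0},
  ],
)

```text
t: 3.1
position: [0.5019, -0.2918, 0.055]
orientation: [-3.141, 0.003, -0.05]
ft_force: [-0.1, -0.5, -0.1]
opening: 0.998
finger_force: 0.0
```

>>> servo_tool(
  hand=0,
  motion=[
    {"offset": [0,0,0],"turn": 0},
    {"offset": [0,0,0],"turn": 0},
    {"offset": [0,0,0],"turn": 0},
    {"offset": [0,0,0],"turn": 0},
    {"offset": [0,0,0],"turn": 0},
    {"offset": [0,0,0],"turn": 0},
    {"offset": [0,0,0],"turn": 0},
    {"offset": [0,0,0],"turn": 0},
  ],
)

```text
t: 3.9
position: [0.5039, -0.2916, 0.0575]
orientation: [3.141, -0.002, -0.048]
ft_force: [0.5, 1.3, 6.1]
opening: 0.497
finger_force: 61.5
```

>>> servo_tool(
  motion=[
    {"offset": [0,0,-0.4],"turn": 0},
    {"offset": [0,0,-0.9],"turn": 0},
    {"offset": [0,0,-0.9],"turn": 0},
    {"offset": [0,0,-0.9],"turn": 0},
    {"offset": [0,0,-0.9],"turn": 0},
    {"offset": [-0.1,-0.5,0],"turn": 0},
    {"offset": [-0.22,-0.92,0],"turn": 0},
    {"offset": [-0.22,-0.92,0],"turn": 0},
    {"offset": [-0.22,-0.92,0],"turn": 0},
    {"offset": [-0.22,-0.92,0],"turn": 0},
    {"offset": [-0.22,-0.92,0],"turn": 0},
    {"offset": [-0.22,-0.92,0],"turn": 0},
  ],
)

```text
t: 5.1
position: [0.4793, -0.1681, 0.1353]
orientation: [-3.141, 0.002, -0.048]
ft_force: [-0.2, 0.9, -1.1]
opening: 0.497
finger_force: 61.0
```

>>> servo_tool(
  motion=[
    {"offset": [-0.22,-0.92,0],"turn": 0},
    {"offset": [-0.22,-0.92,0],"turn": 0},
    {"offset": [-0.22,-0.92,0],"turn": 0},
    {"offset": [-0.22,-0.92,0],"turn": 0},
    {"offset": [-0.22,-0.92,0],"turn": 0},
    {"offset": [-0.22,-0.92,0],"turn": 0},
    {"offset": [-0.22,-0.92,0],"turn": 0},
    {"offset": [-0.22,-0.92,0],"turn": 0},
    {"offset": [-0.2,-0.9,0],"turn": 0},
    {"offset": [-0.1,-0.5,0],"turn": 0},
    {"offset": [0,0,0],"turn": 0},
  ],
)

```text
t: 6.2
position: [0.4471, 0.0089, 0.1358]
orientation: [-3.141, 0.002, -0.045]
ft_force: [0.5, -0.2, -1.0]
opening: 0.491
finger_force: 61.0
```

```bash
python3 plan.py .445 .018 .0535 -3
python3 - <<'E'
from h import *
p,d,K,V=load('top');W=cloud(d,K,V);q=W[145:320,400:510].reshape(-1,3)
s=q[(q[:,2]>.086)&(q[:,2]<.1)&(q[:,0]>.56)];print('channel tops',rect(s),len(s))
s=q[(q[:,2]>.03)&(q[:,2]<.075)&(q[:,0]<.565)&(q[:,0]>.5)];print('saddle',rect(s),len(s))
hsv=cv2.cvtColor(p,cv2.COLOR_RGB2HSV);m=np.zeros(d.shape,np.uint8);m[155:320,425:500]=((hsv[...,2]>195)&(hsv[...,1]<60))[155:320,425:500]
c=max(cv2.findContours(m,0,2)[0],key=cv2.contourArea)[:,0];w=ray(c,.008,K,V);print('plate',rect(w[w[:,0]<.6]),w.min(0),w.max(0))
# edges left/bottom
cv2.imwrite('pics/t2.png',cv2.resize(p[100:330,180:520,::-1],None,fx=2.3,fy=2.3))
E
```

```text
t 6.2 pos [0.4471 0.0089 0.1358] ori [-1.7996e+02  1.0000e-01 -2.5900e+00] turn 0.05 off [-0.13 -0.45  4.12] open 0.491 ff 61.0 ft [ 0.5 -0.2 -1. ] q7 -1.54
channel tops (array([ 624.9, -296. ]), array([39.7, 62.2]), 85.7) 237
saddle (array([ 547.3, -289. ]), array([35.6, 11.3]), 85.1) 203
plate (array([ 535., -288.]), array([ 78.2, 126.2]), 85.3) [ 0.47073918 -0.33190224] [ 0.66138652 -0.24547324]
```

View pics/t2.png

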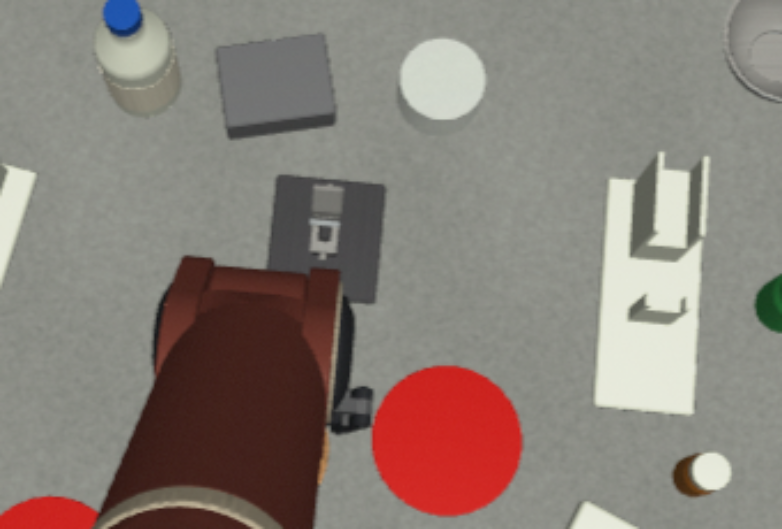

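The jar is off the rack and the rack is clear. The channel centre and saddle give a rack yaw of 175°, so rack_grip ≈ (0.609,-0.295) and rack_shank ≈ (0.520,-0.287). I'll lower the jar.

>>> servo_tool(
  motion=[
    {"offset": [-0.13,-0.45,0],"turn": 0},
    {"offset": [0,0,0.8],"turn": 0},
    {"offset": [0,0,0.8],"turn": 0},
    {"offset": [0,0,0.8],"turn": 0},
    {"offset": [0,0,0.8],"turn": 0},
    {"offset": [0,0,0.5],"turn": 0},
    {"offset": [0,0,0.25],"turn": 0},
    {"offset": [0,0,0.15],"turn": 0},
    {"offset": [0,0,0],"turn": 0},
  ],
)

```text
t: 7.15
position: [0.446, 0.0161, 0.0544]
orientation: [-3.142, -0.0, -0.049]
ft_force: [-0.2, 0.5, -2.1]
opening: 0.489
finger_force: 61.0
```

>>> servo_tool(
  motion=[
    {"offset": [0,0,0.05],"turn": 0},
    {"offset": [0,0,0.05],"turn": 0},
    {"offset": [0,0,0],"turn": 0},
  ],
)

```text
t: 7.45
position: [0.446, 0.0162, 0.0526]
orientation: [-3.141, -0.001, -0.049]
ft_force: [0.1, 0.7, -1.4]
opening: 0.494
finger_force: 61.0
```

>>> servo_tool(
  hand=100,
  motion=[
    {"offset": [0,0,0],"turn": 0},
    {"offset": [0,0,0],"turn": 0},
    {"offset": [0,0,0],"turn": 0},
    {"offset": [0,0,0],"turn": 0},
    {"offset": [0,0,0],"turn": 0},
    {"offset": [0,0,0],"turn": 0},
    {"offset": [0,0,-0.5],"turn": 0},
    {"offset": [0,0,-1],"turn": 0},
    {"offset": [0,0,-1],"turn": 0},
    {"offset": [0,0,-1],"turn": 0},
    {"offset": [0,0,-1],"turn": 0},
    {"offset": [0,0,-1],"turn": 0},
  ],
)

```text
t: 8.65
position: [0.4456, 0.0161, 0.1639]
orientation: [-3.141, -0.0, -0.049]
ft_force: [0.1, 0.3, 0.4]
opening: 1.0
finger_force: 0.0
```

```bash
python3 plan.py .523 .282 .17 165.7
```

```text
t 8.65 pos [0.4456 0.0161 0.1639] ori [-1.7999e+02 -3.0000e-02 -2.8100e+00] turn -21.06 off [-0.47 13.84 -0.31] open 1.0 ff 0.0 ft [0.1 0.3 0.4] q7 -1.57
```

>>> servo_tool(
  motion=[
    {"offset": [0,0,0],"turn": -1},
    {"offset": [0,0,0],"turn": -1},
    {"offset": [0,0,0],"turn": -1},
    {"offset": [0,0,0],"turn": -1},
    {"offset": [0,0,0],"turn": -1},
    {"offset": [0,0,0],"turn": -1},
    {"offset": [0,0,0],"turn": -1},
    {"offset": [0,0,0],"turn": -1},
    {"offset": [0,0,0],"turn": -1},
    {"offset": [0,0,0],"turn": -1},
    {"offset": [0,0,0],"turn": -1},
  ],
)

```text
t: 9.75
position: [0.4457, 0.0158, 0.163]
orientation: [3.141, 0.001, 1.492]
ft_force: [0.3, -0.9, -0.4]
opening: 1.001
finger_force: 0.0
```

>>> servo_tool(
  motion=[
    {"offset": [0,0,0],"turn": -1},
    {"offset": [0,0,0],"turn": -1},
    {"offset": [0,0,0],"turn": -1},
    {"offset": [0,0,0],"turn": -1},
    {"offset": [0,0,0],"turn": -1},
    {"offset": [0,0,0],"turn": -1},
    {"offset": [0,0,0],"turn": -1},
    {"offset": [0,0,0],"turn": -1},
    {"offset": [0,0,0],"turn": -1},
    {"offset": [0,0,0],"turn": -1},
    {"offset": [0,0,0],"turn": 0},
  ],
)

```text
t: 10.85
position: [0.4457, 0.0156, 0.1626]
orientation: [-3.141, 0.0, 2.882]
ft_force: [-0.1, 0.0, -0.6]
opening: 1.0
finger_force: 0.0
```

>>> servo_tool(
  motion=[
    {"offset": [0,1,0],"turn": 0},
    {"offset": [0,1,0],"turn": 0},
    {"offset": [0,1,0],"turn": 0},
    {"offset": [0,1,0],"turn": 0},
    {"offset": [0,1,0],"turn": 0},
    {"offset": [0,1,0],"turn": 0},
    {"offset": [0,1,0],"turn": 0},
    {"offset": [0,1,0],"turn": 0},
    {"offset": [0,1,0],"turn": 0},
    {"offset": [0,1,0],"turn": 0},
    {"offset": [0,1,0],"turn": 0},
    {"offset": [0,1,0],"turn": 0},
  ],
)

```text
t: 12.05
position: [0.5073, 0.2486, 0.1626]
orientation: [-3.141, 0.001, 2.88]
ft_force: [0.6, 0.2, 0.6]
opening: 1.001
finger_force: 0.0
```

```bash
python3 plan.py .5308 .280 .17 165.7
python3 - <<'E'
from h import *
p,d,K,V=load('top');W=cloud(d,K,V);h=cv2.cvtColor(p,cv2.COLOR_RGB2HSV)
q=W[250:340,225:345].reshape(-1,3);s=q[(q[:,2]>.075)&(q[:,2]<.1)];print('jar',s.mean(0),cv2.minEnclosingCircle(s[:,:2].astype(np.float32)) if len(s) else 0)
p,d,K,V=load('side');cv2.imwrite('pics/s3.png',p[:,:,::-1])
E
```

```text
t 12.05 pos [0.5073 0.2486 0.1626] ori [-1.7994e+02  4.0000e-02  1.6500e+02] turn -0.09 off [-0.75  1.81 -0.37] open 1.001 ff 0.0 ft [0.6 0.2 0.6] q7 0.33
jar [nan nan nan] 0<stdin>:3: RuntimeWarning: Mean of empty slice.
  ret = um.true_divide(
```

View pics/s3.png

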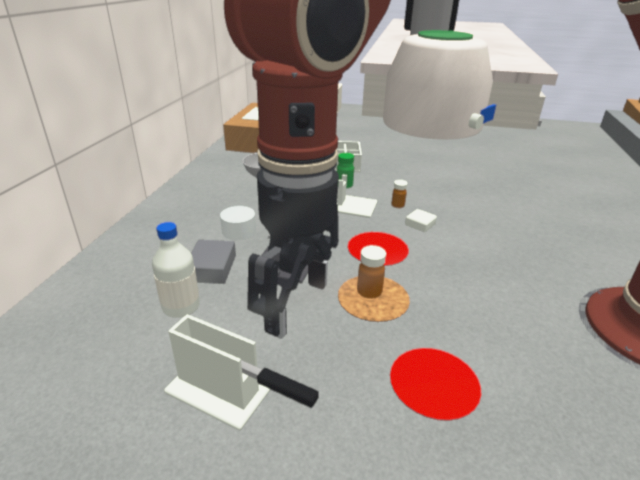

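The side view shows the jar upright on the cork mat at (371,272), and the grip is free at (288,386). I'll align and descend on the grip.

>>> servo_tool(
  motion=[
    {"offset": [-0.4,0.9,0],"turn": -0.09},
    {"offset": [-0.35,0.9,0],"turn": 0},
    {"offset": [0,0,0.8],"turn": 0},
    {"offset": [0,0,0.8],"turn": 0},
    {"offset": [0,0,0.8],"turn": 0},
    {"offset": [0,0,0.8],"turn": 0},
    {"offset": [0,0,0.8],"turn": 0},
    {"offset": [0,0,0.5],"turn": 0},
    {"offset": [0,0,0.35],"turn": 0},
    {"offset": [0,0,0],"turn": 0},
  ],
)

```text
t: 13.15
position: [0.5303, 0.279, 0.0644]
orientation: [-3.14, -0.001, 2.896]
ft_force: [0.3, -0.4, -0.2]
opening: 0.995
finger_force: 0.0
```

>>> servo_tool(
  hand=0,
  motion=[
    {"offset": [0,0,0],"turn": 0},
    {"offset": [0,0,0],"turn": 0},
    {"offset": [0,0,0],"turn": 0},
    {"offset": [0,0,0],"turn": 0},
    {"offset": [0,0,0],"turn": 0},
    {"offset": [0,0,0],"turn": 0},
    {"offset": [0,0,0],"turn": 0},
    {"offset": [0,0,0],"turn": 0},
    {"offset": [0,0,0],"turn": 0},
    {"offset": [0,0,0],"turn": 0},
  ],
)

```text
t: 14.15
position: [0.5308, 0.2794, 0.0657]
orientation: [3.141, 0.0, 2.896]
ft_force: [-0.5, -0.5, 5.2]
opening: 0.203
finger_force: 61.1
```

>>> servo_tool(
  motion=[
    {"offset": [0,0,-0.4],"turn": 0},
    {"offset": [0,0,-0.9],"turn": 0},
    {"offset": [0,0,-1],"turn": 0},
    {"offset": [0,0,-1],"turn": 0},
    {"offset": [0,0,-1],"turn": 0},
    {"offset": [0,0,-1],"turn": 0},
    {"offset": [0,0,-1],"turn": 0},
    {"offset": [0,0,-0.5],"turn": 0},
    {"offset": [0,0,0],"turn": 0},
  ],
)

```text
t: 15.05
position: [0.531, 0.2798, 0.2026]
orientation: [3.14, 0.002, 2.896]
ft_force: [0.2, -0.9, -1.0]
opening: 0.198
finger_force: 60.6
```

>>> servo_tool(
  motion=[
    {"offset": [0,0,0],"turn": 1},
    {"offset": [0,0,0],"turn": 1},
    {"offset": [0,0,0],"turn": 1},
    {"offset": [0,0,0],"turn": 1},
    {"offset": [0,0,0],"turn": 1},
    {"offset": [0,0,0],"turn": 1},
    {"offset": [0,0,0],"turn": 1},
    {"offset": [0,0,0],"turn": 1},
    {"offset": [0,0,0],"turn": 1},
    {"offset": [0,0,0],"turn": 1},
    {"offset": [0,0,0],"turn": 0.06},
  ],
)

```text
t: 16.15
position: [0.5299, 0.279, 0.2]
orientation: [-3.14, 0.002, 1.491]
ft_force: [-0.0, 0.9, -1.3]
opening: 0.194
finger_force: 60.5
```

```bash
python3 plan.py .611 .0125 .2 85.4
```

```text
t 16.15 pos [0.5299 0.279  0.2   ] ori [-1.7989e+02  1.1000e-01  8.5450e+01] turn 0.01 off [-12.96   5.11  -0.  ] open 0.194 ff 60.5 ft [-0.   0.9 -1.3] q7 -0.79
```

>>> servo_tool(
  motion=[
    {"offset": [-1,0.4,0],"turn": 0},
    {"offset": [-1,0.4,0],"turn": 0},
    {"offset": [-1,0.4,0],"turn": 0},
    {"offset": [-1,0.4,0],"turn": 0},
    {"offset": [-1,0.4,0],"turn": 0},
    {"offset": [-1,0.4,0],"turn": 0},
    {"offset": [-1,0.4,0],"turn": 0},
    {"offset": [-1,0.4,0],"turn": 0},
    {"offset": [-1,0.4,0],"turn": 0},
    {"offset": [-1,0.4,0],"turn": 0},
    {"offset": [-1,0.4,0],"turn": 0},
    {"offset": [-1,0.4,0],"turn": 0},
  ],
)

```text
t: 17.35
position: [0.6069, 0.0314, 0.2003]
orientation: [-3.14, 0.0, 1.494]
ft_force: [0.9, -0.9, -1.0]
opening: 0.199
finger_force: 60.5
```

>>> servo_tool(
  motion=[
    {"offset": [-0.96,0.31,0],"turn": 0},
    {"offset": [0,0,0.9],"turn": 0},
    {"offset": [0,0,0.9],"turn": 0},
    {"offset": [0,0,0.7],"turn": 0},
    {"offset": [0,0,0],"turn": 0},
    {"offset": [0,0,0],"turn": 0},
  ],
)

```text
t: 17.95
position: [0.6119, 0.013, 0.151]
orientation: [-3.141, -0.0, 1.492]
ft_force: [0.3, 0.1, -0.8]
opening: 0.198
finger_force: 60.5
```

```bash
python3 plan.py .6113 .0124 .076 85.4
python3 - <<'E'
from h import *
p,d,K,V=load('top');W=cloud(d,K,V);q=W[130:260,270:420].reshape(-1,3)
s=q[(q[:,2]>.128)&(q[:,2]<.165)&(q[:,1]<-.03)];print('shank+blade',rect(s),len(s),s.mean(0),s.min(0),s.max(0))
s0=s[s[:,1]>-.085];print(np.median(s0,0), np.median(s[s[:,1]<-.085],0))
p2,d2,K2,V2=load('side')
a=cv2.resize(p[130:260,270:400,::-1],(390,390));b=cv2.resize(p2[150:300,220:370,::-1],(390,390));cv2.imwrite('pics/c4.png',cv2.hconcat([a,b]))
E
```

```text
t 17.95 pos [0.6119 0.013  0.151 ] ori [-1.7996e+02 -1.0000e-02  8.5510e+01] turn 0.01 off [-0.03 -0.03  3.75] open 0.198 ff 60.5 ft [ 0.3  0.1 -0.8] q7 -0.34
shank+blade (array([ 604.3, -101.7]), array([18.1, 17.9]), 0.9) 95 [ 0.60400612 -0.10328521  0.1478268 ] [ 0.59525262 -0.11074599  0.14415995] [ 0.61322078 -0.09261617  0.15224443]
[nan nan nan] [ 0.60437521 -0.10387166  0.14764867]
  return _methods._mean(a, axis=axis, dtype=dtype,
  ret = um.true_divide(
```

View pics/c4.png

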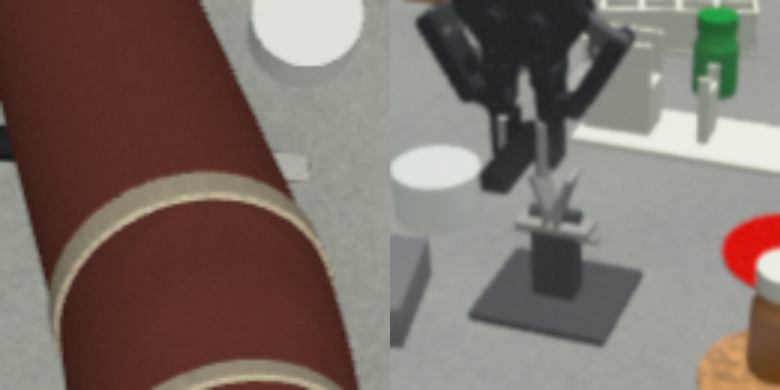

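The spatula is level and lined up over the jaws: the blade is at (292,165) in the top crop and the shank is above the V in the side crop. I'll press it down.

>>> servo_tool(
  motion=[
    {"offset": [-0.03,-0.03,0.7],"turn": 0},
    {"offset": [0,0,0.7],"turn": 0},
    {"offset": [0,0,0.5],"turn": 0},
    {"offset": [0,0,0.4],"turn": 0},
    {"offset": [0,0,0.3],"turn": 0},
    {"offset": [0,0,0.3],"turn": 0},
    {"offset": [0,0,0.3],"turn": 0},
    {"offset": [0,0,0.3],"turn": 0},
    {"offset": [0,0,0],"turn": 0},
  ],
)

```text
t: 18.95
position: [0.6109, 0.0123, 0.0805]
orientation: [-3.14, -0.0, 1.491]
ft_force: [0.5, -0.5, -2.4]
opening: 0.205
finger_force: 60.3
```

>>> servo_tool(
  motion=[
    {"offset": [0,0,0.15],"turn": 0},
    {"offset": [0,0,0.1],"turn": 0},
    {"offset": [0,0,0.05],"turn": 0},
    {"offset": [0,0,0],"turn": 0},
  ],
)

```text
t: 19.35
position: [0.6114, 0.0122, 0.0757]
orientation: [3.141, 0.0, 1.491]
ft_force: [-0.0, 0.6, 3.6]
opening: 0.196
finger_force: 61.1
```

```bash
cat > blade.py <<'E'
from h import *
p,d,K,V=load('top');W=cloud(d,K,V);q=W[130:260,270:420].reshape(-1,3)
s=q[(q[:,2]>.045)&(q[:,2]<.165)&(q[:,1]<-.06)&(q[:,1]>-.125)&(abs(q[:,0]-.604)<.02)];print('blade',len(s),np.median(s,0).round(4),s.min(0).round(3),s.max(0).round(3))
E
python3 blade.py;python3 plan.py .6113 .0124 .0757 85.4
```

```text
t 19.4 pos [0.6114 0.0122 0.0757] ori [179.98   0.    85.44] turn 0.0 off [ 0.01 -0.    0.  ] open 0.198 ff 61.1 ft [-0.9  0.6  3.4] q7 -0.38
  return _methods._mean(a, axis=axis, dtype=dtype,
  ret = um.true_divide(
Traceback (most recent call last):
  File "blade.py", line 3, in <module>
    s=q[(q[:,2]>.045)&(q[:,2]<.165)&(q[:,1]<-.06)&(q[:,1]>-.125)&(abs(q[:,0]-.604)<.02)];print('blade',len(s),np.median(s,0).round(4),s.min(0).round(3),s.max(0).round(3))
                                                                                                                                      ~~~~~^^^
ValueError: zero-size array to reduction operation minimum which has no identity
```

>>> servo_tool(
  motion=[
    {"offset": [0,0,0.1],"turn": 0},
    {"offset": [0,0,0],"turn": 0},
  ],
)

```text
t: 19.6
position: [0.6115, 0.0123, 0.0753]
orientation: [3.141, 0.001, 1.491]
ft_force: [-3.8, 0.3, 11.5]
opening: 0.197
finger_force: 62.2
```

>>> servo_tool(
  motion=[
    {"offset": [0,0,0.1],"turn": 0},
    {"offset": [0,0,0],"turn": 0},
  ],
)

```text
t: 19.8
position: [0.612, 0.0125, 0.0741]
orientation: [3.139, 0.0, 1.492]
ft_force: [-4.2, 0.8, 16.3]
opening: 0.198
finger_force: 63.2
```

```bash
python3 - <<'E'
from h import *
p,d,K,V=load('side');cv2.imwrite('pics/c5.png',cv2.resize(p[170:300,220:370,::-1],(750,600),interpolation=2))
E
python3 plan.py .6113 .0124 .0757 85.4
```

```text
t 19.85 pos [0.612  0.0124 0.0741] ori [1.7987e+02 2.0000e-02 8.5460e+01] turn 0.01 off [-0.   -0.03 -0.08] open 0.195 ff 63.2 ft [-3.7  0.1 15.4] q7 -0.38
```

View pics/c5.png

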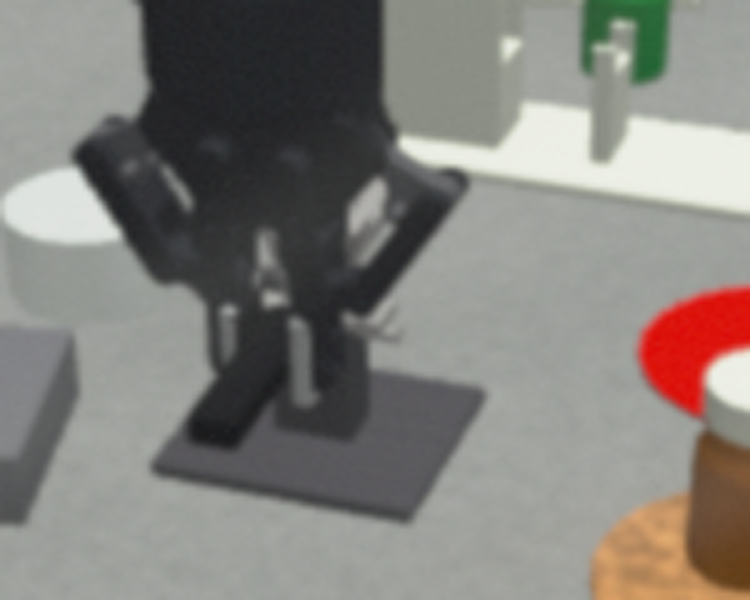

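```bash
cat > grip.py <<'E'
from h import *
p,d,K,V=load('side');W=cloud(d,K,V);q=W[150:320,210:380];c=p[150:320,210:380].max(-1)
m=(c<45)&(q[...,2]>.04)&(q[...,2]<.1)&(abs(q[...,0]-.613)<.016)&(q[...,1]>.025)&(q[...,1]<.085);s=q[m]
for a in np.arange(.02,.085,.008):
    t=s[(s[:,1]>=a)&(s[:,1]<a+.008)]
    if len(t)>2: print(round(a,3),len(t),np.percentile(t[:,2],[10,50,90,98]).round(4),'x',np.median(t[:,0]).round(4))
E
python3 grip.py
```

```text
0.02 7 [0.0736 0.0755 0.0959 0.0967] x 0.6065
0.028 18 [0.0671 0.073  0.0758 0.0761] x 0.6065
0.036 24 [0.0698 0.0746 0.0762 0.0769] x 0.6085
0.044 20 [0.0685 0.0736 0.0753 0.0757] x 0.6081
0.052 25 [0.0702 0.0742 0.0754 0.076 ] x 0.6105
0.06 41 [0.0673 0.073  0.0748 0.0753] x 0.6143
0.068 40 [0.0647 0.0696 0.0736 0.074 ] x 0.6145
```

Force rose only at the end (16 N) after passing the flare, and the grip top measures ~0.0755, so the axis is ~0.069: seated. I'll release and rise.

>>> servo_tool(
  hand=100,
  motion=[
    {"offset": [0,0,-0.05],"turn": 0},
    {"offset": [0,0,0],"turn": 0},
    {"offset": [0,0,0],"turn": 0},
    {"offset": [0,0,0],"turn": 0},
    {"offset": [0,0,0],"turn": 0},
    {"offset": [0,0,0],"turn": 0},
    {"offset": [0,0,0],"turn": 0},
    {"offset": [0,0,-0.5],"turn": 0},
    {"offset": [0,0,-1],"turn": 0},
    {"offset": [0,0,-1],"turn": 0},
    {"offset": [0,0,-1],"turn": 0},
    {"offset": [0,0,-1],"turn": 0},
  ],
)

```text
t: 21.1
position: [0.6114, 0.0123, 0.164]
orientation: [3.141, -0.0, 1.491]
ft_force: [0.7, -0.5, 0.0]
opening: 0.999
finger_force: 0.0
```

```bash
python3 plan.py .605 -.0684 .16 85.4; python3 grip.py
python3 - <<'E'
from h import *
p,d,K,V=load('side');cv2.imwrite('pics/c6.png',cv2.resize(p[150:300,200:350,::-1],(600,600),interpolation=2))
E
```

```text
t 21.1 pos [0.6114 0.0123 0.164 ] ori [ 1.7995e+02 -1.0000e-02  8.5440e+01] turn 0.0 off [-4.05  0.01  0.2 ] open 0.999 ff 0.0 ft [ 0.7 -0.5  0. ] q7 -0.34
0.02 6 [0.0678 0.0713 0.076  0.0766] x 0.6051
0.028 17 [0.0681 0.0749 0.0772 0.0783] x 0.606
0.036 19 [0.0695 0.0758 0.0772 0.0775] x 0.6069
0.044 20 [0.0688 0.0756 0.0767 0.077 ] x 0.6083
0.052 21 [0.0708 0.0764 0.0772 0.0774] x 0.6087
0.06 42 [0.0687 0.0753 0.0769 0.0778] x 0.6123
0.068 39 [0.0678 0.0719 0.0751 0.0774] x 0.6167
```

View pics/c6.png

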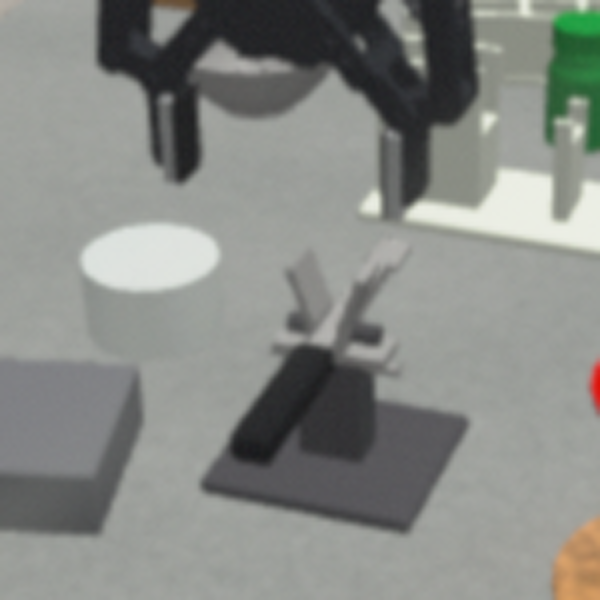

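The picture shows the clip holding the spatula alone: the grip is at (285,405), level with its axis at ~0.070, and the fingers are clear. I'll re-grasp on the blade side.

>>> servo_tool(
  motion=[
    {"offset": [-1,0,0],"turn": 0},
    {"offset": [-1,0,0],"turn": 0},
    {"offset": [-1,0,0],"turn": 0},
    {"offset": [-1,0,0],"turn": 0},
    {"offset": [-0.05,0,0],"turn": 0},
    {"offset": [0,0,0.9],"turn": 0},
    {"offset": [0,0,0.9],"turn": 0},
    {"offset": [0,0,0.9],"turn": 0},
    {"offset": [0,0,0.9],"turn": 0},
    {"offset": [0,0,0.5],"turn": 0},
    {"offset": [0,0,0.3],"turn": 0},
    {"offset": [0,0,0],"turn": 0},
  ],
)

```text
t: 22.4
position: [0.6046, -0.0678, 0.0737]
orientation: [-3.14, -0.0, 1.492]
ft_force: [-0.9, 0.3, 0.9]
opening: 0.999
finger_force: 0.0
```

>>> servo_tool(
  hand=0,
  motion=[
    {"offset": [0,0,0],"turn": 0},
    {"offset": [0,0,0],"turn": 0},
    {"offset": [0,0,0],"turn": 0},
    {"offset": [0,0,0],"turn": 0},
    {"offset": [0,0,0],"turn": 0},
    {"offset": [0,0,0],"turn": 0},
    {"offset": [0,0,0],"turn": 0},
    {"offset": [0,0,0],"turn": 0},
    {"offset": [0,0,0],"turn": 0},
    {"offset": [0,0,0],"turn": 0},
  ],
)

```text
t: 23.4
position: [0.605, -0.0685, 0.0745]
orientation: [3.141, -0.0, 1.491]
ft_force: [-0.3, -1.2, 2.0]
opening: 0.105
finger_force: 58.6
```

```bash
python3 plan.py .605 -.0684 .076 85.4; python3 grip.py
```

```text
t 23.4 pos [ 0.605  -0.0685  0.0745] ori [179.98  -0.    85.44] turn 0.0 off [ 0.01  0.   -0.08] open 0.105 ff 58.6 ft [-0.3 -1.2  2. ] q7 -0.25
0.02 6 [0.0685 0.0725 0.0771 0.0781] x 0.6051
0.028 19 [0.0695 0.0753 0.0774 0.0778] x 0.6061
0.036 22 [0.0702 0.0764 0.0777 0.0779] x 0.6069
0.044 19 [0.0709 0.0754 0.0775 0.0781] x 0.6077
0.052 22 [0.0725 0.0767 0.0775 0.0783] x 0.6089
0.06 35 [0.0709 0.0759 0.0773 0.0777] x 0.6121
0.068 43 [0.0689 0.0724 0.076  0.0776] x 0.615
```

>>> servo_tool(
  motion=[
    {"offset": [0,0,-0.2],"turn": 0},
    {"offset": [0,0,-0.3],"turn": 0},
    {"offset": [0,0,-0.4],"turn": 0},
    {"offset": [0,0,-0.5],"turn": 0},
    {"offset": [0,0,-0.7],"turn": 0},
    {"offset": [0,0,-0.9],"turn": 0},
    {"offset": [0,0,-0.9],"turn": 0},
    {"offset": [0,0,-0.9],"turn": 0},
    {"offset": [0,0,-0.9],"turn": 0},
    {"offset": [0,0,0],"turn": 0},
  ],
)

```text
t: 24.45
position: [0.6068, -0.0683, 0.1923]
orientation: [3.134, -0.0, 1.491]
ft_force: [0.8, 0.3, -0.3]
opening: 0.103
finger_force: 58.7
```

```bash
cat > grip2.py <<'E'
from h import *
import sys
p,d,K,V=load('side');W=cloud(d,K,V);P=np.array(arm.sense()['position']);x,y,z=P
q=W;c=p.max(-1);m=(c<45)&(abs(q[...,2]-z)<.05)&(abs(q[...,0]-x)<.03)&(q[...,1]>y+.06)&(q[...,1]<y+.16);s=q[m]
for a in np.arange(.06,.16,.01):
    t=s[(s[:,1]-y>=a)&(s[:,1]-y<a+.01)]
    if len(t)>3: print(round(a,3),len(t),(np.percentile(t[:,2],[50,90])-z).round(4),'x',(np.median(t[:,0])-x).round(4))
E
python3 grip2.py; python3 plan.py .5203 -.2869 .19 -5
```

```text
0.07 31 [0.004 0.005] x 0.0028
0.08 35 [0.0042 0.0052] x 0.0047
0.09 40 [0.0038 0.0049] x 0.0052
0.1 39 [0.0035 0.0043] x 0.004
0.11 41 [0.0037 0.0046] x 0.0062
0.12 42 [0.0036 0.0041] x 0.0065
0.13 89 [-0.      0.0037] x 0.011
t 24.5 pos [ 0.6057 -0.0684  0.1905] ori [179.77  -0.    85.44] turn 11.31 off [-3.3  11.26  0.02] open 0.107 ff 58.7 ft [-0.4  0.4 -0.9] q7 -0.2
```

>>> servo_tool(
  motion=[
    {"offset": [0,0,0],"turn": 0.95},
    {"offset": [0,0,0],"turn": 0.95},
    {"offset": [0,0,0],"turn": 0.95},
    {"offset": [0,0,0],"turn": 0.95},
    {"offset": [0,0,0],"turn": 0.95},
    {"offset": [0,0,0],"turn": 0.95},
    {"offset": [0,0,0],"turn": 0.95},
    {"offset": [0,0,0],"turn": 0.95},
    {"offset": [0,0,0],"turn": 0.95},
    {"offset": [0,0,0],"turn": 0.95},
    {"offset": [0,0,0],"turn": 0.95},
    {"offset": [0,0,0],"turn": 0.86},
  ],
)

```text
t: 25.7
position: [0.6039, -0.0682, 0.1873]
orientation: [-3.141, 0.003, -0.093]
ft_force: [-1.0, 0.6, -0.4]
opening: 0.104
finger_force: 58.7
```

>>> servo_tool(
  motion=[
    {"offset": [-0.3,0.95,0],"turn": 0},
    {"offset": [-0.3,0.95,0],"turn": 0},
    {"offset": [-0.3,0.95,0],"turn": 0},
    {"offset": [-0.3,0.95,0],"turn": 0},
    {"offset": [-0.3,0.95,0],"turn": 0},
    {"offset": [-0.3,0.95,0],"turn": 0},
    {"offset": [-0.3,0.95,0],"turn": 0},
    {"offset": [-0.3,0.95,0],"turn": 0},
    {"offset": [-0.3,0.95,0],"turn": 0},
    {"offset": [-0.3,0.95,0],"turn": 0},
    {"offset": [-0.3,0.95,0],"turn": 0},
    {"offset": [0,0.8,0],"turn": 0},
  ],
)

```text
t: 26.9
position: [0.5176, -0.2877, 0.1875]
orientation: [-3.141, 0.003, -0.089]
ft_force: [-0.1, 0.1, 0.0]
opening: 0.104
finger_force: 58.7
```

>>> servo_tool(
  motion=[
    {"offset": [0,0,0.9],"turn": 0},
    {"offset": [0,0,0.9],"turn": 0},
    {"offset": [0,0,0],"turn": 0},
    {"offset": [0,0,0],"turn": 0},
  ],
)

```text
t: 27.3
position: [0.5195, -0.2865, 0.152]
orientation: [-3.141, 0.001, -0.087]
ft_force: [0.8, -0.0, -0.4]
opening: 0.111
finger_force: 58.7
```

```bash
python3 plan.py .5203 -.2869 .0645 -5
python3 - <<'E'
from h import *
p,d,K,V=load('top');W=cloud(d,K,V);c=p.max(-1)
q=W[130:300,400:520];cc=c[130:300,400:520];s=q[(cc<50)&(q[...,0]>.57)&(q[...,2]>.1)&(q[...,2]<.2)];
print('grip',len(s), rect(s) if len(s)>3 else 0, np.percentile(s[:,2],[10,50,90]) if len(s) else 0)
s=q[(q[...,0]>.57)&(q[...,2]>.086)&(q[...,2]<.1)];print('channel',rect(s))
a=cv2.resize(p[130:310,390:530,::-1],(400,514));p2=load('side')[0];b=cv2.resize(p2[110:260,250:400,::-1],(390,514));cv2.imwrite('pics/c7.png',cv2.hconcat([a,b]))
E
```

```text
t 27.3 pos [ 0.5195 -0.2865  0.152 ] ori [-1.7996e+02  5.0000e-02 -5.0100e+00] turn -0.0 off [0.04 0.02 4.37] open 0.111 ff 58.7 ft [ 0.8 -0.  -0.4] q7 -1.09
grip 473 (array([ 618.7, -296.2]), array([16.8, 75.4]), 85.7) [0.1497878  0.1534899  0.15595291]
channel (array([ 626.5, -278.5]), array([ 5.4, 62.8]), 86.3)
```

View pics/c7.png

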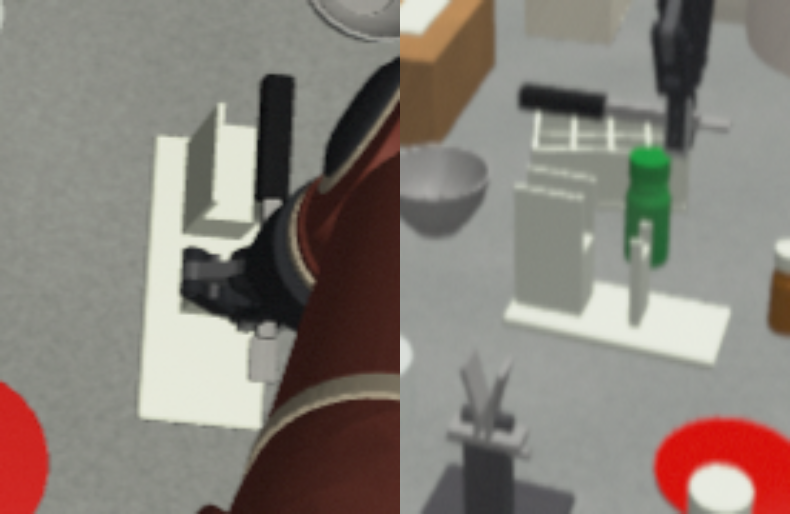

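The grip lies right over the channel (top crop (277,135), measured centre 0.6187,-0.2962, yaw ~175.5°) and is level. It needs about 3 mm farther in +x, then lowering.

>>> servo_tool(
  motion=[
    {"offset": [0.13,0,0.4],"turn": 0},
    {"offset": [0,0,0.7],"turn": 0},
    {"offset": [0,0,0.7],"turn": 0},
    {"offset": [0,0,0.7],"turn": 0},
    {"offset": [0,0,0.6],"turn": 0},
    {"offset": [0,0,0.5],"turn": 0},
    {"offset": [0,0,0.3],"turn": 0},
    {"offset": [0,0,0.2],"turn": 0},
    {"offset": [0,0,0],"turn": 0},
    {"offset": [0,0,0],"turn": 0},
  ],
)

```text
t: 28.4
position: [0.5222, -0.2873, 0.0707]
orientation: [3.141, -0.001, -0.088]
ft_force: [-0.1, 0.3, -0.9]
opening: 0.103
finger_force: 58.7
```

>>> servo_tool(
  motion=[
    {"offset": [0,0,0.07],"turn": 0},
    {"offset": [0,0,0.05],"turn": 0},
    {"offset": [0,0,0],"turn": 0},
  ],
)

```text
t: 28.7
position: [0.5219, -0.2871, 0.068]
orientation: [-3.142, -0.0, -0.088]
ft_force: [-0.2, -0.2, -1.0]
opening: 0.098
finger_force: 58.7
```

>>> servo_tool(
  motion=[
    {"offset": [0,0,0.07],"turn": 0},
    {"offset": [0,0,0],"turn": 0},
  ],
)

```text
t: 28.9
position: [0.5218, -0.287, 0.0664]
orientation: [-3.141, 0.0, -0.088]
ft_force: [0.2, -0.1, -0.8]
opening: 0.107
finger_force: 58.7
```

>>> servo_tool(
  motion=[
    {"offset": [0,0,0.07],"turn": 0},
    {"offset": [0,0,0],"turn": 0},
  ],
)

```text
t: 29.1
position: [0.522, -0.2871, 0.0651]
orientation: [3.142, -0.0, -0.088]
ft_force: [-0.5, 0.5, -1.0]
opening: 0.104
finger_force: 58.8
```

>>> servo_tool(
  motion=[
    {"offset": [0,0,0.05],"turn": 0},
    {"offset": [0,0,0],"turn": 0},
  ],
)

```text
t: 29.3
position: [0.522, -0.2871, 0.0642]
orientation: [3.141, -0.0, -0.088]
ft_force: [-0.2, 0.4, 2.0]
opening: 0.103
finger_force: 58.9
```

>>> servo_tool(
  hand=100,
  motion=[
    {"offset": [0,0,0],"turn": 0},
    {"offset": [0,0,0],"turn": 0},
    {"offset": [0,0,0],"turn": 0},
    {"offset": [0,0,0],"turn": 0},
    {"offset": [0,0,0],"turn": 0},
    {"offset": [0,0,0],"turn": 0},
    {"offset": [0,0,-0.5],"turn": 0},
    {"offset": [0,0,-1],"turn": 0},
    {"offset": [0,0,-1],"turn": 0},
    {"offset": [0,0,-1],"turn": 0},
    {"offset": [0,0,-1],"turn": 0},
    {"offset": [0,0,-1],"turn": 0},
  ],
)

```text
t: 30.5
position: [0.5219, -0.2871, 0.1758]
orientation: [3.141, -0.001, -0.088]
ft_force: [-0.2, 0.3, -0.2]
opening: 1.002
finger_force: 0.0
```

>>> servo_tool(
  motion=[
    {"offset": [-0.5,-1,-0.5],"turn": 0},
    {"offset": [-0.5,-1,-0.5],"turn": 0},
    {"offset": [-0.5,-1,-0.5],"turn": 0},
    {"offset": [-0.3,-1,0],"turn": 0},
    {"offset": [0,-1,0],"turn": 0},
    {"offset": [0,-1,0],"turn": 0},
    {"offset": [0,0,0],"turn": 0},
    {"offset": [0,0,0],"turn": 0},
  ],
)

```text
t: 31.3
position: [0.4967, -0.1648, 0.2047]
orientation: [3.141, -0.001, -0.087]
ft_force: [-0.3, 0.0, 0.6]
opening: 0.997
finger_force: 0.0
```

Run:
```python
from h import *
p,d,K,V=load('top');W=cloud(d,K,V);c=p.max(-1)
q=W[130:320,400:520];cc=c[130:320,400:520];s=q[(cc<50)&(q[...,0]>.57)&(q[...,2]>.04)&(q[...,2]<.1)]
print('grip',len(s),rect(s),np.percentile(s[:,2],[10,50,90]))
s=q[(q[...,0]>.46)&(q[...,0]<.5)&(abs(q[...,1]+.285)<.03)&(q[...,2]>.035)&(q[...,2]<.1)];print('blade',len(s),s.mean(0) if len(s) else 0)
p2,d2,K2,V2=load('side');W=cloud(d2,K2,V2);q=W.reshape(-1,3);s=q[(np.hypot(q[:,0]-.44,q[:,1]-.02)<.06)&(q[:,2]>.075)&(q[:,2]<.12)];print('jar top',len(s),s.mean(0),s.max(0))
a=cv2.resize(p[130:310,390:530,::-1],(400,514));b=cv2.resize(p2[110:330,220:440,::-1],(390,514));cv2.imwrite('pics/c8.png',cv2.hconcat([a,b]))
```

```text
Traceback (most recent call last):
IndexError: index -1 is out of bounds for axis 0 with size 0
```

>>> servo_tool(
  motion=[
    {"offset": [0,-1,0],"turn": 0},
    {"offset": [0,-1,0],"turn": 0},
    {"offset": [0,-1,0],"turn": 0},
    {"offset": [0,-1,0],"turn": 0},
    {"offset": [0,-1,0],"turn": 0},
    {"offset": [0,-1,0],"turn": 0},
    {"offset": [0,-1,0],"turn": 0},
    {"offset": [0,-1,0],"turn": 0},
    {"offset": [0,-1,0],"turn": 0},
    {"offset": [0,0,0],"turn": 0},
  ],
)

```text
t: 32.35
position: [0.513, 0.0168, 0.2042]
orientation: [-3.14, -0.0, -0.085]
ft_force: [-0.1, 0.4, 0.0]
opening: 1.001
finger_force: 0.0
```

Run:
```python
from h import *
p,d,K,V=load('top');W=cloud(d,K,V);c=p.max(-1)
p2,d2,K2,V2=load('side')
a=cv2.resize(p[130:310,390:530,::-1],(400,514));b=cv2.resize(p2[110:330,220:440,::-1],(390,514));cv2.imwrite('pics/c8.png',cv2.hconcat([a,b]))
q=W[130:320,400:520];cc=c[130:320,400:520];s=q[(cc<60)&(q[...,0]>.57)&(abs(q[...,1]+.295)<.03)&(q[...,2]>.04)&(q[...,2]<.1)]
if len(s)>3: print('grip',len(s),rect(s),np.percentile(s[:,2],[10,50,90]))
s=q[(q[...,0]>.46)&(q[...,0]<.5)&(abs(q[...,1]+.285)<.03)&(q[...,2]>.035)&(q[...,2]<.1)];print('blade',len(s),s.mean(0) if len(s) else 0)
W=cloud(d2,K2,V2);q=W.reshape(-1,3);s=q[(np.hypot(q[:,0]-.44,q[:,1]-.02)<.06)&(q[:,2]>.075)&(q[:,2]<.12)];print('jar top',len(s),s.mean(0),s.max(0))
```

```text
grip 394 (array([ 621.4, -296.6]), array([16.7, 74.5]), 84.4) [0.06322681 0.067239   0.07005791]
blade 107 [ 0.48993485 -0.28624983  0.06266929]
jar top 370 [0.44688928 0.0213833  0.0826822 ] [0.46646436 0.03790142 0.0860416 ]
```

View pics/c8.png

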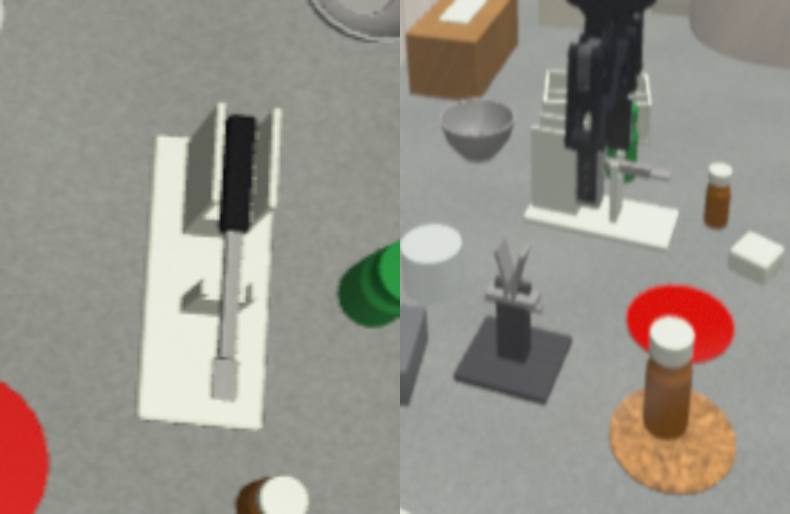

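The spatula lies level in the channel and saddle: grip centre (0.621,-0.297), axis at ~0.060. The jar is upright on the cork mat at (667,380) in the right crop. The arm is clear.

```bash
python3 -c "
from workcell import arm
print(arm.job_done())"
```

```text
the job is handed in; nothing more can be done
None
```

The job is handed in, with no verdict shown: the spatula lies level on the rack with its grip in the channel and blade towards the robot, after a clip hand-over; the jar stands upright on the cork mat.

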